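# Hold a perfusion manifold in the fitting jig

### The arm

A 6-joint arm with a two-finger parallel gripper is mounted at the origin on the work surface. World frame = base frame: x ahead of the robot, y to its left, z up, the work surface at z = 0. Lengths are in mm, angles in rad, forces in N, time in s.
With the tool pointing down it reaches from about 350 to 775 mm from the base axis. Payload 5.5 kg.
Tool frame: the origin (TCP) lies on the centre line of the jaws, within the pads' length; the fingertips stand 11 mm ahead of it and the grasp point (between the pads) lies 8 mm behind it (env.tcp_to_tips is the distance from the TCP to the fingertips, in mm); z points along the fingers, y is the line along which they close (so a half turn about z gives the same grasp; the last joint's range is limited). The gripper opens to 85 mm and grips with 20 to 120 N. Pads are 22 mm wide; open, the fingers measure 114 mm over their backs; the gripper's body (76 mm by 85 mm) begins 54 mm behind the grasp point. The pads swing forward as they close: fully open they stand 13 mm farther back than shut.
Start: joints at [-1.344, 0.313, 0.046, 1.304, 0, 1.431], TCP at [206.21, -536.794, 242.323] pointing down, gripper open.
Joint ranges: [-2.76, 2.76], [-0.86, 1.69], [-1.03, 1.26], [-2.2, 2.34], [-1.47, 1.5], [-3.14, 3.14]. Speed limits (rad/s): [2.57, 2.57, 3.14, 3.14, 3.14, 3.14].

### API

Orientations are given as a unit quaternion [x, y, z, w].
In Python, from rig import get_obs, vision, hand_in, env gives the robot as it stands.
- The arm moves only by the tool jog_arm, never from a script. Its argument "plan" is one flat list of numbers, 5 for each row, row after row: the shift along the world's x, y, z normalised to -1 to 1, where 1 is 100 mm, then the turn about the world's z normalised to -1 to 1, where 1 is 45 degrees, then the opening, from 0 (shut) to 1 (fully open). In form: [tx, ty, tz, roll, jaw, tx, ty, tz, roll, jaw, ...]. A call has 1 to 8 rows; each row is the pose to reach, as a shift and turn from the pose commanded when the call began; what a row does not reach only later rows make up. A row lasts 1/12 s, in which the tool goes at most 41.7 mm and 7.16 degrees, less where a joint would pass 70% of its speed; a pose out of reach is approached as far as the arm can. A call with a number of a shift or a turn outside -1 to 1 is refused whole. A call with a gripper value outside its range is refused whole. The fingers move at their own pace and stop on an object; "squeeze" is the grip in N (left out, the last holds). Time passes only in rows, so rows that repeat a pose let the fingers close. It gives the time, the measured TCP pose, the force, the opening and the grip force at its end, in the units of the state.
- get_obs(): the state, without advancing time (a new reading comes with each control period).
- vision.grab_frame(name): name is "side" or "top" or "wrist"; returns a dict with "pixels" (400x640x3 uint8, red, green, blue), "intrinsics" (3x3 intrinsics, pixels), "D" ([k1, k2, p1, p2, k3] as OpenCV has them; the pictures are not rectified), "extrinsics" (4x4, takes a point from world to camera coordinates). Camera axes: x right, y down, z forward; pixel columns grow to the right and rows downward; lengths in mm; the calibration is good to about 2 mm. A picture is of the moment at which its call begins. There is no depth.
- hand_in(): hands the job in; it is judged then, once.
The state is a dict: "t": time; "qpos": joint angles; "qvel": joint speeds; "tau": joint torques, N m; "tcp_pos": TCP position; "tool_rot": TCP orientation; "contact_force": force on the tool from outside, world axes, zero at the start; "wrist_torque": the same for the moment, N m; "width": opening from 0.0 (shut) to 1.0 (fully open); "gripper_force": force on a finger pad.
Only numpy, scipy, OpenCV 4.12 (cv2) and the standard library are available. Lean on these libraries where they do the work, as an engineer would, in place of code of your own. Each camera call takes 0.05 s, during which the arm holds its last target. There are 200 camera calls.

### The job

I am about to screw fittings into the perfusion manifold, the black block with brass ports. First slide the jig's cover fully home over the well of spare fittings; then fetch the manifold into the jig with its ports upward, one long side flat against the fence and one end up to the stop block, and hold it there with one diagonal push that presses it firmly against the fence and down onto the bed at once. Finish while still holding that push, and do not shift the other things on the bench.

Things in the scene. Friction and masses are not known exactly. Their poses are not given: they have to be found in the camera images.
- jig: Fitting jig, fixed: aluminium base plate 220 mm (x) by 340 mm (y) by 12 mm. Origin: centre of its underside, on the bench; z up, x away from the robot, square to the fence, y to the left along the fence. Its right part carries bed, fence and stop; its left part the grey fittings well (y from 60 to 166 mm, x from -105 to 111 mm, top 45 mm above the bench).
- bed: The jig's ground steel bed, a flat plate whose top is 22 mm above the bench; in the jig frame x from -105 to 65 mm, y from -165 to 50 mm. Origin and axes are those of the jig. The manifold slides easily on it and on the fence (friction coefficient 0.2 to 0.3).
- fence: The jig's fence, a dark steel bar along the far side of the bed, 20 mm thick, its top 14 mm above the bed (36 mm above the bench). Its upright working face looks to the robot at x = 65 mm in the jig frame, y from -165 to 50 mm. Origin and axes are those of the jig.
- stop: Aluminium stop block on the bed against the fence: in the jig frame x from 35 to 65 mm, y from 22 to 44 mm, 20 mm high, with a black screw knob 14 mm across on it whose top is 54 mm above the bench. Its working face looks to -y at y = 22 mm. Origin and axes are those of the jig.
- seat (a point): The point on the bed's top (22 mm above the bench) where the middle of the manifold's underside belongs when it touches fence and stop: at (45, -23, 22) mm in the jig frame. Axes are those of the jig.
- well_cover (a joint): The sliding aluminium cover of the fittings well. The value is its opening in m: 0 is fully home over the well (against its end), up to 0.100 is open, drawn towards the robot (the jig's -x). It sticks with about 2 N of friction, stays where it is left and stops firmly at 0.
- cover_tab (a point): Top middle of the cover's grip tab, 59 mm above the bench: an upright strip 8 mm thick along the jig's x, 44 mm long along its y, 18 mm high over the cover's flat top (41 mm above the bench). Moves with the cover, to the jig's +x as it closes; at 0 opening it is at (52, 113, 59) mm in the jig frame. Axes are those of the jig.
- manifold: Perfusion manifold: black acetal block, 40 mm (its x) by 90 mm (its y) by 40 mm high, 0.19 kg, four brass-ringed ports in the top, one in each end. Alike both ways round. Both upper long edges have an 8 mm 45 degree bevel (from 12 mm off the middle line at the top to 20 mm off at 32 mm height), a good place to push. Origin: centre of underside; z up. Starts on the bench right of the jig, ports up.
- offcut: Plain black plastic offcut of the same 40 by 40 mm bar, only 55 mm long and without ports; a bystander.
- driver: Grey-handled screwdriver, 200 mm, lying flat; a bystander.
- caliper: Digital caliper, 210 mm, lying flat; a bystander.
- float_rack: Foam tube rack standing on a glass dish, 88 mm across, 38 mm high; a bystander.
- tip_box: Pipette-tip box, 85 by 122 by 58 mm; a bystander.
- beaker: Glass beaker, 66 mm across, 85 mm high; a bystander.
- reagent: Amber reagent bottle, 60 mm across, 115 mm high; a bystander.
- objective_can: Round objective canister with a black cap, 51 mm across, 71 mm high; a bystander.
Not all that is in view belongs to the job. Leave any pink or turquoise look-alike of the manifold alone.

How it is judged (in metres and radians):
On the way, in this order (a step that is already met when the one before it is completed fails the run):
1. the cover is slid fully home over the fittings well (value of joint well_cover below 0.004 m), for 0.2 s.
2. the manifold sits in the corner of bed, fence and stop and is pressed against fence and bed at once (x of manifold in the frame of seat between -0.003 and 0.003 m and y of manifold in the frame of seat between -0.004 and 0.003 m and z of manifold in the frame of seat between -0.003 and 0.002 m and angle between the y axis of manifold and the y axis of jig, either way round below 0.03 rad and angle between manifold's own z axis and vertical below 0.03 rad and contact force between manifold and fence above 3 N and contact force between manifold and bed above 5 N and contact force between the fingers and manifold above 4 N), for 0.3 s.
At the end, for the whole second after the job is handed in: Cover within 4 mm of home. Manifold on the bed, ports up, touching the fence within 3 mm and the stop within 4 mm, square and level within 0.03 rad, still; the fingers push it with over 4 N so that it bears on the fence with over 3 N and on the bed with over 5 N at the same time (all of step 2 and value of joint well_cover below 0.004 m and linear speed of manifold below 0.01 m/s); the arm keeps its last pose, push and grip.
It fails at once if one of the other things on the bench is moved more than 25 mm (distance of any of offcut, driver, caliper, float_rack, tip_box, beaker, reagent, objective_can from where it was at the start of the episode above 0.025 m).
It also fails if it takes over 72 s, if anything falls off the work surface, if the arm or the gripper's body presses on something with over 40 N, if the wrist force passes 120 N, or if a joint passes its speed limit or range.

## Working session

There is one attempt and no reset: what is moved stays moved. The work goes in short steps, Python scripts to look and compute and a tool call to move; the robot and the scene stay as the last step left them, time stands still between calls to the robot, and variables do not carry over. Pictures are saved under pics/ and viewed, at most 10 in all, crops included, and the job is handed in when it is done.

Besides the shell and the picture viewer there is one more tool, called after "Request:" as name(argument=value, ...) on one line, values as JSON. jog_arm: Moves the arm, as the interface text tells. Its arguments: {"type":"object","properties":{"plan":{"type":"array"},"squeeze":{"type":"number"}},"required":["plan"]}

```bash
mkdir -p pics; ls; python3 - <<'E'
from rig import get_obs, vision, env
import cv2,pickle
o=get_obs();print(o['t'],o['tcp_pos'],o['tool_rot'],o['contact_force'],o['width'])
d={}
for n in('top','side'):
    f=vision.grab_frame(n);d[n]=f;cv2.imwrite(f'pics/{n}0.png',f['pixels'][:,:,::-1]);print(n,f['intrinsics'],f['D'],f['extrinsics'])
pickle.dump(d,open('f0.pkl','wb'))
E
```

```text
pics
0.0 [ 206.08299678 -536.2767878   241.38466438] [ 9.83229118e-01  1.82372244e-01 -3.48946665e-05 -9.29490115e-04] [ 0.4822683  -0.49586621  0.57241337] 0.9994454867363851
top [[422.30451234   0.         320.37673646]
 [  0.         422.30451234 194.02189328]
 [  0.           0.           1.        ]] [-0.03104813  0.          0.          0.          0.        ] [[ 1.48610014e-02 -9.99889183e-01  8.78421996e-04 -4.17868426e+01]
 [-9.91950832e-01 -1.48534898e-02 -1.25749436e-01  5.65735325e+02]
 [ 1.25748548e-01  9.97411115e-04 -9.92061645e-01  1.13502650e+03]
 [ 0.00000000e+00  0.00000000e+00  0.00000000e+00  1.00000000e+00]]
side [[453.0918129    0.         323.01082665]
 [  0.         453.0918129  198.55437699]
 [  0.           0.           1.        ]] [0.0186969 0.        0.        0.        0.       ] [[-8.88922959e-01 -4.57813548e-01  1.49240839e-02  4.79527536e+02]
 [-3.50683412e-01  6.59228233e-01 -6.65161095e-01  2.49282247e+02]
 [ 2.94681384e-01 -5.96510597e-01 -7.46550728e-01  1.07223923e+03]
 [ 0.00000000e+00  0.00000000e+00  0.00000000e+00  1.00000000e+00]]
```

View pics/top0.png

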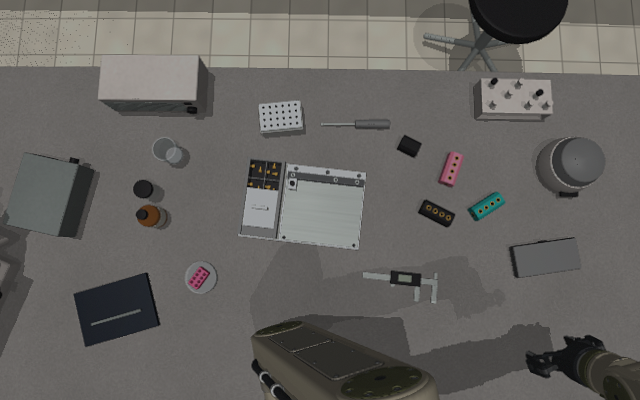

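View pics/side0.png

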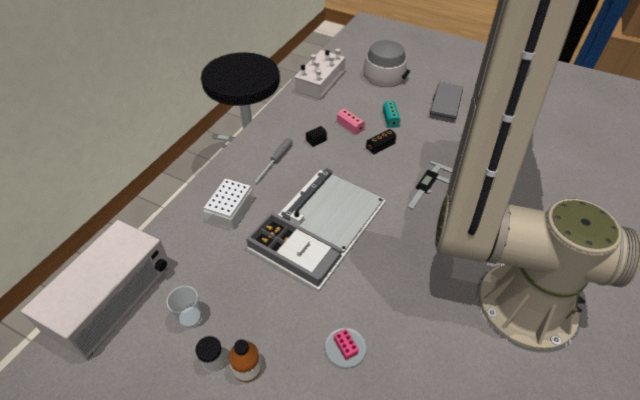

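The top view shows the jig at about (303,205), with its well on the left and the cover partly open. The black ported manifold is at (436,213), the offcut at (409,146), and the caliper at (405,280). I'll enlarge the middle of the picture.

```bash
python3 - <<'E'
import cv2
im=cv2.imread('pics/top0.png')
a=cv2.resize(im[150:255,232:378],None,fx=5.4,fy=5.4,interpolation=cv2.INTER_CUBIC)
cv2.imwrite('pics/c1.png',a)
b=cv2.resize(im[185:240,405:510],None,fx=7.5,fy=7.5,interpolation=cv2.INTER_CUBIC)
cv2.imwrite('pics/c2.png',b);print(a.shape,b.shape)
E
```

```text
(567, 788, 3) (412, 788, 3)
```

View pics/c1.png

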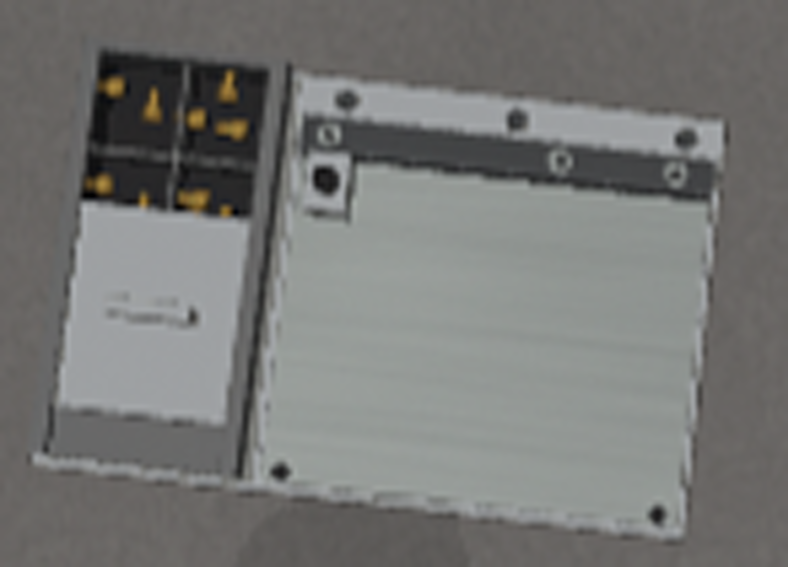

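View pics/c2.png

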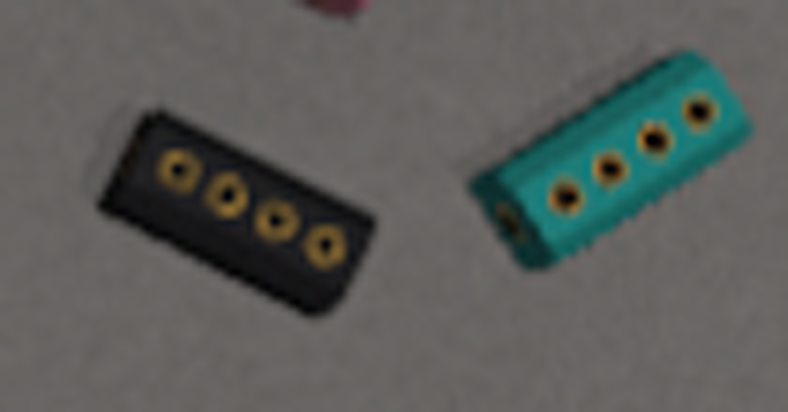

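The jig crop shows the plate corners at (722,118), (684,540) and (35,460), the fence front right end at (712,200), the knob at (325,180), and the cover tab near (155,315). The manifold crop shows its end ports at (179,170) and (326,245).

```bash
cat > h.py <<'E'
import numpy as np,cv2
from scipy.optimize import least_squares
def ray(f,uv,z):
    """world points on plane z (array or scalar) for pixels uv"""
    uv=np.atleast_2d(np.array(uv,float)); K=f['intrinsics'];T=f['extrinsics']
    n=cv2.undistortPoints(uv[:,None],K,f['D'])[:,0]
    d=np.c_[n,np.ones(len(n))]@T[:3,:3]; c=-T[:3,:3].T@T[:3,3]
    return c+d*((np.asarray(z)-c[2])/d[:,2])[:,None]
def crop(uv,s,x0,y0): return (np.array(uv,float)+.5)/s-.5+[x0,y0]
def R(a): return np.array([[np.cos(a),-np.sin(a)],[np.sin(a),np.cos(a)]])
E
python3 - <<'E'
from h import *
import pickle
from rig import env
d=pickle.load(open('f0.pkl','rb'));f=d['top']
px=[(722,118),(684,540),(35,460),(712,200),(325,180),(97,50),(50,450)]
J=np.array([(110,-170,12),(-110,-170,12),(-110,170,12),(65,-165,36),(50,33,54),(111,166,45),(-105,166,45)],float)
W=ray(f,crop(px,5.4,232,150),J[:,2])[:,:2]
g=lambda p:((R(p[2])@J[:,:2].T).T+p[:2]-W)
s=least_squares(lambda p:g(p).ravel(),[500,0,0],loss='soft_l1').x
print('jig',s);print(g(s).round(1))
tj=lambda q:(R(s[2]).T@(q[:,:2]-s[:2]).T).T.round(1)
print('cover edges jig',tj(ray(f,crop([(85,203),(250,217),(58,405),(228,425)],5.4,232,150),41)))
print('tab',tj(ray(f,crop([(108,313),(197,318)],5.4,232,150),59)))
for k in (52,):
  print('seat',R(s[2])@[45,-23]+s[:2],'tab0',R(s[2])@[52,113]+s[:2])
m=ray(f,crop([(179,170),(228,195),(277,220),(326,245)],7.5,405,185),40)
print('man ports',m.round(1),m.mean(0)); v=m[0]-m[3]; print('yaw of y axis',np.arctan2(-v[0],v[1]),np.linalg.norm(v[:2]))
import rig
print([x for x in dir(env) if x[0]!='_'],env.tcp_to_tips)
E
```

```text
jig [ 5.41435258e+02  1.66694177e+01 -9.91050206e-02]
[[-2.  -3. ]
 [ 0.3 -0.5]
 [-2.1  1.5]
 [ 1.  -1.2]
 [ 1.  -0.8]
 [ 7.5  5.7]
 [-1.8 10.8]]
cover edges jig [[ 25.  155.6]
 [ 27.4  70.6]
 [-79.1 155.3]
 [-79.3  68.3]]
tab [[-31.1 133.2]
 [-28.5  88.5]]
seat [583.93876236 -10.67015304] tab0 [604.36064429 123.96991061]
man ports [[ 533.5 -331.8   40. ]
 [ 524.5 -349.8   40. ]
 [ 515.6 -367.7   40. ]
 [ 506.6 -385.5   40. ]] [ 520.06155051 -358.69824822   40.        ]
yaw of y axis -0.4636434615000591 60.0624982564707
['MotionError', 'tcp_to_tips'] 11.0
```

The jig sits at (541.4, 16.7) with yaw −0.099 (fit within about 2 mm on the plate and fence). The cover is about 82 mm open, and the manifold is at (520, −359) with yaw −0.464. I'll close the jaws and go behind the tab.

Request:
jog_arm(plan=[0.4, 0.96, 0, 0.7, 0, 0.4, 0.96, 0, 0.7, 0, 0.4, 0.96, 0, 0.7, 0, 0.4, 0.96, 0, 0.7, 0, 0.4, 0.96, 0, 0.7, 0, 0.4, 0.96, 0, 0.7, 0], squeeze=40)

```text
t: 0.6
tcp_pos: [246.5, -440.0, 242.2]
tool_rot: [0.896, 0.443, 0.0, -0.0]
contact_force: [0.5, -0.0, -0.1]
width: 0.141
gripper_force: 0.0
```

Request:
jog_arm(plan=[0.4, 0.96, 0, 0.7, 0, 0.4, 0.96, 0, 0.7, 0, 0.4, 0.96, 0, 0.7, 0, 0.4, 0.96, 0, 0.7, 0, 0.4, 0.96, 0, 0.7, 0, 0.4, 0.96, 0, 0.7, 0])

```text
t: 1.1
tcp_pos: [286.4, -344.4, 242.2]
tool_rot: [0.743, 0.669, 0.0, -0.0]
contact_force: [-0.5, 0.3, 0.9]
width: -0.003
gripper_force: 0.0
```

Request:
jog_arm(plan=[0.4, 0.96, 0, 0, 0, 0.4, 0.96, 0, 0, 0, 0.4, 0.96, 0, 0, 0, 0.4, 0.96, 0, 0, 0])

```text
t: 1.43
tcp_pos: [326.5, -245.7, 242.2]
tool_rot: [0.743, 0.669, 0.001, -0.001]
contact_force: [0.1, 0.0, 0.2]
width: -0.002
gripper_force: 0.0
```

Request:
jog_arm(plan=[0.4, 0.96, 0, 0, 0, 0.4, 0.96, 0, 0, 0, 0.4, 0.96, 0, 0, 0, 0.4, 0.96, 0, 0, 0])

```text
t: 1.77
tcp_pos: [366.8, -150.5, 242.3]
tool_rot: [0.743, 0.669, 0.0, -0.0]
contact_force: [-1.0, 0.1, 0.6]
width: -0.002
gripper_force: 0.0
```

Request:
jog_arm(plan=[0.4, 0.96, 0, 0, 0, 0.4, 0.96, 0, 0, 0, 0.4, 0.96, 0, 0, 0, 0.4, 0.96, 0, 0, 0])

```text
t: 2.1
tcp_pos: [407.4, -55.2, 242.2]
tool_rot: [0.743, 0.669, 0.0, -0.0]
contact_force: [-0.2, -0.7, -0.6]
width: -0.002
gripper_force: 0.0
```

Request:
jog_arm(plan=[0.36, 0.96, -0.3, 0, 0, 0.36, 0.96, -0.3, 0, 0, 0.36, 0.96, -0.3, 0, 0, 0.36, 0.96, -0.3, 0, 0])

```text
t: 2.43
tcp_pos: [442.9, 40.7, 210.6]
tool_rot: [0.743, 0.669, -0.0, -0.001]
contact_force: [-0.5, 0.4, 0.1]
width: -0.002
gripper_force: 0.0
```

Request:
jog_arm(plan=[0.36, 0.96, -0.7, 0, 0, 0.36, 0.96, -0.7, 0, 0, 0.36, 0.96, -0.7, 0, 0, 0.36, 0.96, -0.7, 0, 0, 0.36, 0.96, -0.7, 0, 0])

```text
t: 2.85
tcp_pos: [477.8, 134.6, 140.5]
tool_rot: [0.743, 0.669, -0.002, -0.001]
contact_force: [0.3, -0.8, 0.3]
width: 0.001
gripper_force: 0.0
```

```bash
python3 - <<'E'
from rig import vision,get_obs
import cv2,pickle
f=vision.grab_frame('wrist');print(f['extrinsics'].round(3),f['intrinsics'][0],get_obs()['tcp_pos'])
pickle.dump(f,open('w1.pkl','wb'))
cv2.imwrite('pics/w1.png',f['pixels'][:,:,::-1])
E
```

```text
[[ 9.95000e-01 -1.04000e-01 -4.00000e-03 -4.61114e+02]
 [-9.80000e-02 -9.49000e-01  3.00000e-01  1.65004e+02]
 [-3.50000e-02 -2.98000e-01 -9.54000e-01  3.39076e+02]
 [ 0.00000e+00  0.00000e+00  0.00000e+00  1.00000e+00]] [282.87533198   0.         320.79012539] [478.17790614 134.03377014 141.69520228]
```

View pics/w1.png

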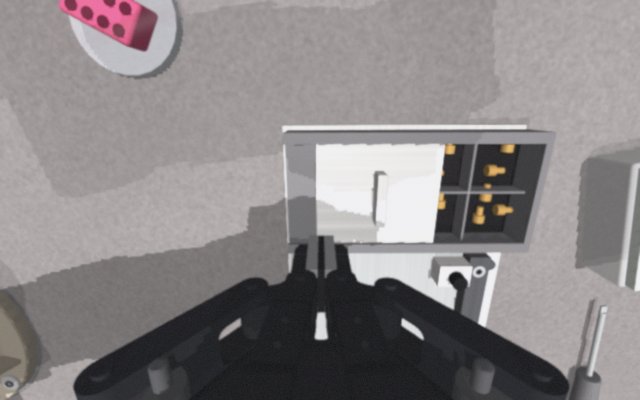

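The wrist view shows the tab's top from (381,173) to (381,225), the closed fingertips at (321,240), and the well's outer far corners at (288,132) and (553,132).

```bash
python3 - <<'E'
from h import *
import pickle
f=pickle.load(open('w1.pkl','rb'))
s=np.array([541.4,16.7,-.0991])
p=ray(f,[(380,173),(380,225),(553,132),(288,132),(526,250),(290,248)],[59,59,45,45,45,45])
print(p.round(1));print((R(s[2]).T@(p[:,:2]-s[:2]).T).T.round(1))
E
```

```text
[[526.1 157.1  59. ]
 [524.3 113.7  59. ]
 [666.1 172.8  45. ]
 [458.1 194.1  45. ]
 [656.4  69.5  45. ]
 [445.8  93.3  45. ]]
[[ -29.1  138.2]
 [ -26.6   94.8]
 [ 108.6  167.7]
 [-100.4  168.3]
 [ 109.2   63.9]
 [-102.7   66.8]]
```

Request:
jog_arm(plan=[0, 0, -0.84, 0, 0, 0, 0, -0.84, 0, 0, 0, 0, -0.84, 0, 0, 0, 0, -0.84, 0, 0, 0, 0, -0.84, 0, 0])

```text
t: 3.32
tcp_pos: [479.4, 134.1, 60.5]
tool_rot: [0.744, 0.668, 0.001, 0.001]
contact_force: [0.3, 0.7, 0.1]
width: 0.003
gripper_force: 0.0
```

Request:
jog_arm(plan=[0.1, -0.01, 0, 0, 0, 0.2, -0.02, 0, 0, 0, 0.3, -0.03, 0, 0, 0, 0.4, -0.04, 0, 0, 0, 0.5, -0.05, 0, 0, 0, 0.6, -0.06, 0, 0, 0, 0.7, -0.07, 0, 0, 0, 0.8, -0.08, 0, 0, 0])

```text
t: 3.98
tcp_pos: [559.0, 127.2, 58.2]
tool_rot: [0.743, 0.669, -0.0, -0.0]
contact_force: [-2.9, 1.1, 2.0]
width: -0.001
gripper_force: 1.2
```

Request:
jog_arm(plan=[0.07, -0.01, 0, 0, 0, 0.13, -0.01, 0, 0, 0, 0.18, -0.02, 0, 0, 0, 0.22, -0.02, 0, 0, 0, 0.25, -0.02, 0, 0, 0, 0.25, -0.02, 0, 0, 0])

```text
t: 4.48
tcp_pos: [583.6, 124.9, 58.0]
tool_rot: [0.743, 0.669, -0.0, 0.0]
contact_force: [0.3, -0.2, 0.4]
width: -0.0
gripper_force: 0.0
```

Request:
jog_arm(plan=[0.01, 0, 0, 0, 0, 0.02, 0, 0, 0, 0, 0.03, 0, 0, 0, 0, 0.03, 0, 0, 0, 0])

```text
t: 4.82
tcp_pos: [586.0, 125.1, 58.2]
tool_rot: [0.743, 0.669, -0.0, -0.0]
contact_force: [-1.6, -1.4, -0.5]
width: -0.001
gripper_force: 0.9
```

Request:
jog_arm(plan=[0.01, 0, 0, 0, 0, 0.02, 0, 0, 0, 0, 0.03, 0, 0, 0, 0, 0.03, 0, 0, 0, 0])

```text
t: 5.15
tcp_pos: [586.9, 125.1, 58.0]
tool_rot: [0.743, 0.669, -0.002, -0.001]
contact_force: [-7.7, -2.0, 2.6]
width: 0.002
gripper_force: 3.8
```

Request:
jog_arm(plan=[0.01, 0, 0, 0, 0, 0.02, 0, 0, 0, 0, 0.02, 0, 0, 0, 0])

```text
t: 5.4
tcp_pos: [587.1, 125.2, 57.9]
tool_rot: [0.743, 0.669, -0.003, -0.002]
contact_force: [-11.1, -1.2, 7.3]
width: -0.001
gripper_force: 6.1
```

The cover hit its stop firmly (11 N). I'll back off and move over to the manifold.

Request:
jog_arm(plan=[-0.2, 0.02, 0, 0, 0, -0.25, 0, 1, 0, 0, -0.25, 0, 1, 0, 0, -0.25, 0, 1, 0, 0, -0.25, 0, 1, 0, 0])

```text
t: 5.82
tcp_pos: [570.3, 125.8, 164.6]
tool_rot: [0.743, 0.669, 0.005, 0.003]
contact_force: [0.9, 0.6, -0.2]
width: 0.0
gripper_force: 0.0
```

Request:
jog_arm(plan=[-0.1, -0.97, 0.2, 0, 0, -0.1, -0.97, 0.2, 0, 0, -0.1, -0.97, 0.2, 0, 0, -0.1, -0.97, 0.2, 0, 0])

```text
t: 6.15
tcp_pos: [557.4, 25.1, 179.4]
tool_rot: [0.744, 0.668, 0.001, 0.001]
contact_force: [0.4, 0.2, 0.3]
width: 0.002
gripper_force: 0.0
```

Request:
jog_arm(plan=[-0.1, -0.97, 0, 0, 0.8, -0.1, -0.97, 0, 0, 0.8, -0.1, -0.97, 0, 0, 0.8, -0.1, -0.97, 0, 0, 0.8])

```text
t: 6.48
tcp_pos: [546.7, -71.3, 177.9]
tool_rot: [0.744, 0.668, 0.0, 0.001]
contact_force: [0.3, -0.7, -0.3]
width: 0.565
gripper_force: 0.0
```

Request:
jog_arm(plan=[-0.1, -0.97, 0, 0, 0.8, -0.1, -0.97, 0, 0, 0.8, -0.1, -0.97, 0, 0, 0.8, -0.1, -0.97, 0, 0, 0.8])

```text
t: 6.82
tcp_pos: [536.8, -167.9, 177.9]
tool_rot: [0.744, 0.668, 0.0, 0.0]
contact_force: [-0.1, -0.9, -0.6]
width: 0.803
gripper_force: 0.0
```

Request:
jog_arm(plan=[-0.1, -0.97, 0, -0.45, 0.8, -0.1, -0.97, 0, -0.45, 0.8, -0.1, -0.97, 0, -0.45, 0.8, -0.1, -0.97, 0, -0.45, 0.8])

```text
t: 7.15
tcp_pos: [526.9, -264.4, 177.8]
tool_rot: [0.851, 0.526, 0.0, 0.0]
contact_force: [0.1, 0.2, 0.2]
width: 0.8
gripper_force: 0.0
```

Request:
jog_arm(plan=[-0.05, -0.8, 0, 0, 0.8, -0.05, -0.8, 0, 0, 0.8, -0.05, -0.8, 0, 0, 0.8, -0.05, -0.8, 0, 0, 0.8, -0.05, -0.8, 0, 0, 0.8])

```text
t: 7.57
tcp_pos: [521.7, -340.7, 177.9]
tool_rot: [0.849, 0.529, 0.0, -0.001]
contact_force: [0.2, 0.5, 0.0]
width: 0.799
gripper_force: 0.0
```

```bash
python3 - <<'E'
from rig import vision,get_obs
import cv2,pickle
f=vision.grab_frame('wrist');print(get_obs()['tcp_pos'],get_obs()['tool_rot'])
g=vision.grab_frame('top')
pickle.dump((f,g),open('w2.pkl','wb'))
a=f['pixels'][:,:,::-1]
c=cv2.resize(g['pixels'][150:250,235:375,::-1],(400,286))
o=cv2.copyMakeBorder(a,0,200,0,160,0)
o[405:600,0:280]=cv2.resize(c,(280,195))
cv2.imwrite('pics/w2.png',o)
E
```

```text
[ 521.72878139 -340.3807004   178.020505  ] [ 8.48378107e-01  5.29390207e-01  2.19899775e-04 -7.39746865e-04]
```

View pics/w2.png

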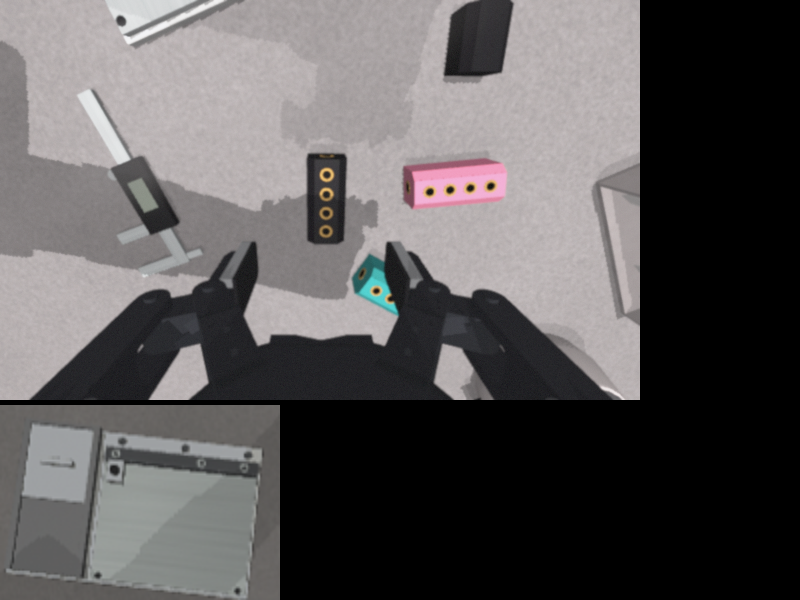

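The cover is home. The manifold's ports run from (326.5,174.5) to (325.5,231), well aligned with the jaws. The turquoise block's near corner is at (353,290).

```bash
python3 - <<'E'
from h import *
import pickle
f,g=pickle.load(open('w2.pkl','rb'))
p=ray(f,[(326.5,174.5),(326,194),(326,212.5),(325.5,231)],40)
v=p[0]-p[3];print(p.round(1),p.mean(0),np.arctan2(-v[0],v[1]),np.linalg.norm(v))
c=p.mean(0)[:2]; a=np.arctan2(-v[0],v[1])
q=ray(f,[(353,293),(362,257),(385,255)],[20,40,20]);print('turq in manifold frame',(R(a).T@(q[:,:2]-c).T).T.round(1))
r=np.array([0.8484,0.5294]);print('closing',2*np.arctan2(r[1],r[0])-np.pi/2)
t=np.array([521.7,-340.4]);print('tcp in manifold frame',R(a).T@(t-c), 'shift',c-t)
E
```

```text
[[ 533.1 -331.1   40. ]
 [ 524.1 -348.8   40. ]
 [ 515.5 -366.5   40. ]
 [ 506.2 -384.7   40. ]] [ 519.71545623 -357.75560865   40.        ] -0.4662124780866151 60.02340313148268
turq in manifold frame [[  34.8 -120. ]
 [  39.6  -60. ]
 [  69.2  -68.4]]
closing -0.45503925953072377
tcp in manifold frame [-6.02870616 16.39543435] shift [ -1.98454377 -17.35560865]
```

Request:
jog_arm(plan=[-0.02, -0.17, -0.5, -0.014, 0.8, -0.02, -0.17, -0.95, -0.014, 0.8, -0.02, -0.17, -0.95, -0.014, 0.8, -0.02, -0.17, -0.95, -0.014, 0.8])

```text
t: 8.0
tcp_pos: [516.9, -355.9, 78.6]
tool_rot: [0.851, 0.524, -0.001, -0.004]
contact_force: [-0.9, 0.8, 0.3]
width: 0.798
gripper_force: 0.0
```

Request:
jog_arm(plan=[0, 0, -0.25, 0, 0.8, 0, 0, -0.5, 0, 0.8, 0, 0, -0.55, 0, 0.8, 0, 0, -0.55, 0, 0.8, 0, 0, -0.55, 0, 0.8])

```text
t: 8.42
tcp_pos: [520.1, -359.6, 30.0]
tool_rot: [0.852, 0.524, 0.0, 0.001]
contact_force: [-0.0, 0.2, 0.9]
width: 0.798
gripper_force: 0.0
```

Request:
jog_arm(plan=[0, 0, 0, 0, 0.4, 0, 0, 0, 0, 0.3, 0, 0, 0, 0, 0.3, 0, 0, 0, 0, 0.3, 0, 0, 0, 0, 0.3, 0, 0, 0, 0, 0.3], squeeze=40)

```text
t: 8.92
tcp_pos: [520.3, -360.6, 30.5]
tool_rot: [0.852, 0.524, 0.001, 0.002]
contact_force: [-0.9, 0.7, 5.9]
width: 0.454
gripper_force: 41.9
```

Gripped: 0.454 of 85 mm is about 39 mm, and the grip force is 42 N. I'll lift and carry it to the jig, turning it to match.

Request:
jog_arm(plan=[0, 0, 0.3, 0, 0.3, 0, 0, 0.6, 0, 0.3, 0, 0, 0.9, 0, 0.3, 0, 0, 0.9, 0, 0.3])

```text
t: 9.25
tcp_pos: [522.1, -362.4, 125.7]
tool_rot: [0.852, 0.523, 0.002, 0.005]
contact_force: [0.6, 0.1, -0.3]
width: 0.456
gripper_force: 41.2
```

Request:
jog_arm(plan=[0.07, 0.3, 0, 0.16, 0.3, 0.14, 0.6, 0, 0.3, 0.3, 0.15, 0.9, 0, 0.46, 0.3, 0.15, 0.9, 0, 0.46, 0.3, 0.15, 0.9, 0, 0.46, 0.3])

```text
t: 9.67
tcp_pos: [534.1, -268.1, 118.3]
tool_rot: [0.744, 0.669, -0.0, -0.0]
contact_force: [-0.4, -0.5, -1.0]
width: 0.454
gripper_force: 41.1
```

Request:
jog_arm(plan=[0.07, 0.3, 0, 0, 0.3, 0.14, 0.6, 0, 0, 0.3, 0.15, 0.9, 0, 0, 0.3, 0.15, 0.9, 0, 0, 0.3])

```text
t: 10.0
tcp_pos: [548.8, -176.1, 118.0]
tool_rot: [0.743, 0.669, 0.0, -0.001]
contact_force: [-0.5, 0.2, -2.1]
width: 0.457
gripper_force: 41.2
```

Request:
jog_arm(plan=[0.07, 0.3, 0, 0, 0.3, 0.14, 0.6, 0, 0, 0.3, 0.15, 0.9, 0, 0, 0.3, 0.15, 0.9, 0, 0, 0.3])

```text
t: 10.33
tcp_pos: [564.2, -86.4, 118.2]
tool_rot: [0.743, 0.669, 0.001, -0.001]
contact_force: [-0.7, -0.5, -2.2]
width: 0.456
gripper_force: 41.2
```

Request:
jog_arm(plan=[0.05, 0.3, 0, 0, 0.3, 0.12, 0.6, 0, 0, 0.3, 0.12, 0.66, 0, 0, 0.3, 0.12, 0.66, 0, 0, 0.3, 0.12, 0.66, 0, 0, 0.3])

```text
t: 10.75
tcp_pos: [576.4, -24.8, 118.2]
tool_rot: [0.744, 0.668, -0.0, 0.0]
contact_force: [0.3, -0.6, -0.9]
width: 0.457
gripper_force: 41.2
```

```bash
python3 - <<'E'
from rig import vision,get_obs
from h import *
import pickle
o=get_obs();print(o['tcp_pos'],o['tool_rot'],o['width'],o['gripper_force'])
r=o['tool_rot'];a=2*np.arctan2(r[1],r[0])-np.pi/2;print('closing',a)
J=np.array([541.4,16.7]);print('tcp in jig',R(-.0991).T@(o['tcp_pos'][:2]-J))
f=vision.grab_frame('wrist');pickle.dump(f,open('w3.pkl','wb'));cv2.imwrite('pics/w3.png',f['pixels'][:,:,::-1])
E
```

```text
[576.36818533 -24.78140746 118.18913424] [ 7.44268172e-01  6.67880740e-01 -3.01834773e-04  3.37013331e-04] 0.45747655235006573 41.15108043886721
closing -0.10808075175169307
tcp in jig [ 38.90070006 -37.81820573]
```

View pics/w3.png

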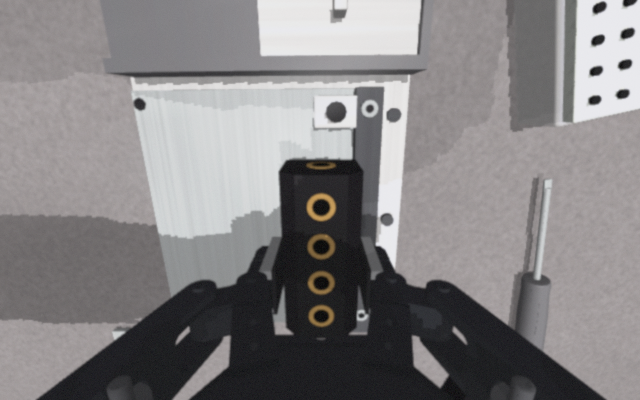

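The manifold is held square. Its ports are at (321,207), (320.5,246), (321,283) and (321,316). The stop's working-face edge runs from (317,128) to (355,127), and the plate's far edge from (409,83) to about (397,280).

```bash
python3 - <<'E'
from h import *
import pickle
f=pickle.load(open('w3.pkl','rb'))
t=np.array([576.4,-24.8]);J=np.array([541.4,16.7]);A=-.0991
tj=lambda p:(R(A).T@(p[:,:2]-J).T).T.round(1)
for z in(127,130):
  p=ray(f,[(321,207),(320.5,246),(321,283),(321,316)],z);v=p[0]-p[3]
  print(z,tj(p).tolist(),np.linalg.norm(v),np.arctan2(-v[0],v[1]))
p=ray(f,[(317,128),(355,127),(335,110),(409,83),(397,280)],[42,42,54,12,12]);print(tj(p).tolist())
v=p[3]-p[4];print(np.arctan2(-v[0],v[1]))
E
```

```text
127 [[39.7, -6.1], [39.3, -26.0], [39.4, -46.8], [39.2, -67.0]] 60.86126138421702 -0.10728053252243662
130 [[39.7, -5.0], [39.3, -24.5], [39.4, -44.7], [39.2, -64.4]] 59.376085057992306 -0.10728053252243495
[[37.1, 23.7], [64.3, 24.2], [49.4, 36.1], [109.4, 55.6], [112.8, -123.0]]
-0.07991744758883282
```

Request:
jog_arm(plan=[0, 0, -0.3, 0.012, 0.3, 0, 0, -0.55, 0.012, 0.3, 0, 0, -0.6, 0.012, 0.3, 0, 0, -0.6, 0.012, 0.3, 0, 0, -0.6, 0.012, 0.3])

```text
t: 11.22
tcp_pos: [576.3, -24.9, 58.7]
tool_rot: [0.741, 0.671, -0.0, -0.0]
contact_force: [-0.5, 0.9, -1.3]
width: 0.456
gripper_force: 41.1
```

Request:
jog_arm(plan=[0, 0, -0.02, 0, 0.3, 0, 0, -0.04, 0, 0.3, 0, 0, -0.05, 0, 0.3, 0, 0, -0.05, 0, 0.3])

```text
t: 11.55
tcp_pos: [576.6, -23.9, 53.9]
tool_rot: [0.741, 0.672, 0.0, 0.0]
contact_force: [-0.6, -0.9, -1.9]
width: 0.455
gripper_force: 41.1
```

Request:
jog_arm(plan=[0, 0, -0.01, 0, 0.3, 0, 0, -0.02, 0, 0.3, 0, 0, -0.02, 0, 0.3])

```text
t: 11.8
tcp_pos: [576.6, -23.8, 52.5]
tool_rot: [0.741, 0.672, 0.0, 0.001]
contact_force: [-2.3, 0.5, 5.3]
width: 0.456
gripper_force: 41.9
```

On the bed. Next I'll slide to the stop along jig +y.

Request:
jog_arm(plan=[0.003, 0.03, 0, 0, 0.3, 0.006, 0.06, 0, 0, 0.3, 0.009, 0.09, 0, 0, 0.3, 0.01, 0.1, 0, 0, 0.3, 0.01, 0.1, 0, 0, 0.3])

```text
t: 12.22
tcp_pos: [578.4, -13.8, 52.5]
tool_rot: [0.741, 0.672, 0.001, 0.001]
contact_force: [0.2, -1.6, 5.8]
width: 0.457
gripper_force: 42.0
```

Request:
jog_arm(plan=[0.001, 0.01, 0, 0, 0.3, 0.002, 0.02, 0, 0, 0.3, 0.002, 0.02, 0, 0, 0.3])

```text
t: 12.47
tcp_pos: [578.7, -12.0, 52.5]
tool_rot: [0.741, 0.672, 0.001, 0.001]
contact_force: [-0.9, -1.8, 6.2]
width: 0.455
gripper_force: 42.0
```

Request:
jog_arm(plan=[0.001, 0.01, 0, 0, 0.3, 0.002, 0.02, 0, 0, 0.3, 0.002, 0.02, 0, 0, 0.3])

```text
t: 12.72
tcp_pos: [578.9, -10.3, 52.5]
tool_rot: [0.741, 0.671, 0.0, 0.002]
contact_force: [0.7, -2.4, 5.8]
width: 0.455
gripper_force: 42.0
```

Request:
jog_arm(plan=[0.001, 0.01, 0, 0, 0.3, 0.002, 0.02, 0, 0, 0.3, 0.002, 0.02, 0, 0, 0.3])

```text
t: 12.97
tcp_pos: [578.8, -10.2, 52.5]
tool_rot: [0.741, 0.671, -0.001, 0.003]
contact_force: [-2.1, -9.6, 6.6]
width: 0.453
gripper_force: 42.0
```

At the stop (9.6 N). I'll ease it slightly and slide to the fence.

Request:
jog_arm(plan=[0.01, -0.015, 0, 0, 0.3, 0.02, -0.015, 0, 0, 0.3, 0.03, -0.016, 0, 0, 0.3, 0.04, -0.017, 0, 0, 0.3, 0.04, -0.017, 0, 0, 0.3])

```text
t: 13.38
tcp_pos: [579.9, -10.4, 52.5]
tool_rot: [0.741, 0.671, -0.002, -0.0]
contact_force: [-9.4, -4.4, 14.1]
width: 0.455
gripper_force: 43.0
```

Request:
jog_arm(plan=[0.01, -0.001, 0, 0, 0.3, 0.02, -0.002, 0, 0, 0.3, 0.02, -0.002, 0, 0, 0.3])

```text
t: 13.63
tcp_pos: [581.8, -10.6, 52.5]
tool_rot: [0.741, 0.671, -0.002, -0.0]
contact_force: [-9.6, -4.3, 14.1]
width: 0.456
gripper_force: 43.0
```

Request:
jog_arm(plan=[0.01, -0.001, 0, 0, 0.3, 0.015, -0.002, 0, 0, 0.3, 0.015, -0.002, 0, 0, 0.3])

```text
t: 13.88
tcp_pos: [583.3, -10.8, 52.5]
tool_rot: [0.741, 0.671, -0.002, -0.0]
contact_force: [-9.7, -5.6, 14.5]
width: 0.456
gripper_force: 42.9
```

```bash
python3 - <<'E'
from rig import vision,get_obs
from h import *
import pickle
o=get_obs();print(o['tcp_pos'],o['contact_force'],o['wrist_torque'])
f=vision.grab_frame('wrist');g=vision.grab_frame('side');pickle.dump((f,g),open('w4.pkl','wb'))
a=cv2.resize(f['pixels'][60:340,220:440,::-1],(470,598),interpolation=cv2.INTER_CUBIC)
b=cv2.resize(g['pixels'][160:290,270:400,::-1],(330,330),interpolation=cv2.INTER_CUBIC)
out=np.zeros((598,800,3),np.uint8);out[:,:470]=a;out[:330,470:]=b
cv2.imwrite('pics/w4.png',out)
E
```

```text
[583.2833485  -10.75333155  52.52630226] [-9.6638883  -5.63723639 14.48646422] [-0.92417725  1.86780042  0.10826077]
```

View pics/w4.png

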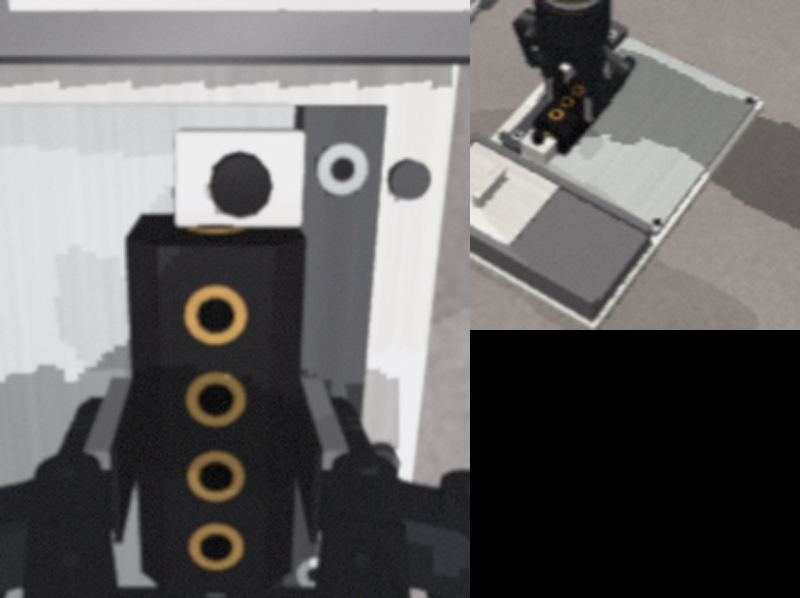

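```bash
python3 - <<'E'
from h import *
import pickle
f,g=pickle.load(open('w4.pkl','rb'))
J=np.array([541.4,16.7]);A=-.0991
tj=lambda p:(R(A).T@(p[:,:2]-J).T).T.round(1).tolist()
c=lambda q:(np.array(q,float)+.5)/[470/220,598/280]-.5+[220,60]
p=ray(f,c([(216,315),(216,400),(216,476),(216,548)]),62);v=p[0]-p[3];print('ports',tj(p),np.linalg.norm(v),np.arctan2(-v[0],v[1]))
print('stop corners',tj(ray(f,c([(175,227),(303,227),(304,131),(176,130)]),42)),'knob',tj(ray(f,c([(240,185)]),54)))
print('fence top back',tj(ray(f,c([(386,107),(365,370)]),36)),'fence front far corner',tj(ray(f,c([(303,107)]),36)))
print('block top corner right bevel lower edge',tj(ray(f,c([(303,235),(128,238)]),54)))
E
```

```text
ports [[44.8, 8.7], [44.8, -11.6], [44.8, -31.4], [44.9, -52.0]] 60.682434745733396 -0.09797106089982971
stop corners [[34.9, 23.8], [65.5, 23.9], [64.7, 46.1], [35.6, 46.2]] knob [[49.9, 35.4]]
fence top back [[84.5, 51.3], [84.7, -16.2]] fence front far corner [[65.1, 51.2]]
block top corner right bevel lower edge [[63.8, 24.5], [25.4, 23.8]]
```

The manifold is in the corner: measured 44.8 mm in jig x, squarely aligned and against the stop. I'll release, lift, close the jaws, and move to the near side.

Request:
jog_arm(plan=[0, 0, 0, 0, 0.6, 0, 0, 0, 0, 0.7, 0, 0, 0, 0, 0.7, 0, 0, 0, 0, 0.7, 0, 0, 0.2, 0, 0.7, 0, 0, 0.5, 0, 0.7, 0, 0, 0.6, 0, 0.7, 0, 0, 0.6, 0, 0.7])

```text
t: 14.65
tcp_pos: [587.8, -10.0, 114.3]
tool_rot: [0.741, 0.672, 0.002, 0.002]
contact_force: [0.3, -0.4, 0.5]
width: 0.702
gripper_force: 0.0
```

Request:
jog_arm(plan=[-0.2, 0.03, 0, 0, 0, -0.4, 0.055, 0, 0, 0, -0.4, 0.055, 0, 0, 0, -0.4, 0.055, 0, 0, 0, -0.4, 0.055, 0, 0, 0, -0.4, 0.055, 0, 0, 0, -0.4, 0.055, 0, 0, 0])

```text
t: 15.23
tcp_pos: [546.1, -4.5, 111.0]
tool_rot: [0.741, 0.672, 0.0, 0.0]
contact_force: [-0.2, 0.5, 0.2]
width: -0.001
gripper_force: 0.0
```

```bash
python3 - <<'E'
from rig import vision,get_obs
from h import *
import pickle
o=get_obs();print(o['tcp_pos'],o['contact_force'],o['width'])
J=np.array([541.4,16.7]);A=-.0991;print(R(A).T@(o['tcp_pos'][:2]-J))
f=vision.grab_frame('wrist');pickle.dump(f,open('w5.pkl','wb'))
a=cv2.resize(f['pixels'][70:330,200:440,::-1],(554,600),interpolation=cv2.INTER_CUBIC)
cv2.imwrite('pics/w5.png',a)
E
```

```text
[546.07305256  -4.51475425 111.04664119] [-0.22054983  0.45614412  0.24908762] -0.0005024746732984078
[  6.74906741 -20.64832456]
```

View pics/w5.png

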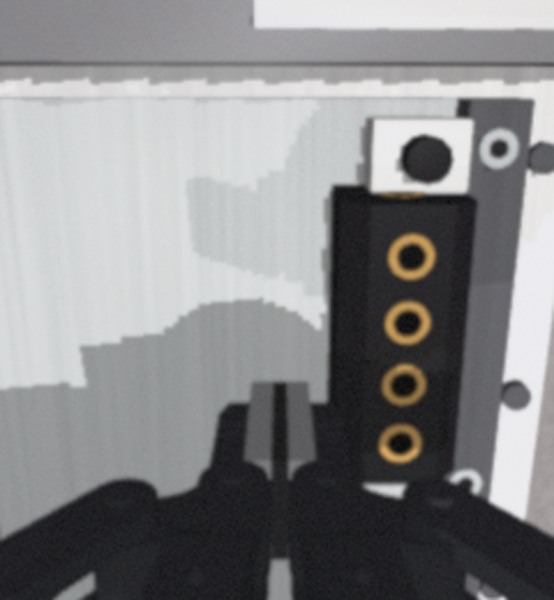

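Closed fingertips are at crop (251..309, 383). The manifold's ports run from (411,257) to (400,443), and it is seated against the stop.

```bash
python3 - <<'E'
from h import *
import pickle
f=pickle.load(open('w5.pkl','rb'))
J=np.array([541.4,16.7]);A=-.0991
tj=lambda p:(R(A).T@(p[:,:2]-J).T).T.round(1).tolist()
c=lambda q:(np.array(q,float)+.5)/[554/240,600/260]-.5+[200,70]
p=ray(f,c([(411,257),(407.5,323),(404,385),(400,443)]),62);v=p[0]-p[3];print('ports',tj(p),np.linalg.norm(v),np.arctan2(-v[0],v[1]))
print('tips',tj(ray(f,c([(251,383),(309,383),(316,460)]),100)))
print('stop',tj(ray(f,c([(371,193),(471,192)]),42)))
E
```

```text
ports [[44.7, 8.7], [44.9, -11.4], [45.0, -31.4], [44.9, -51.4]] 60.01847436209179 -0.09460966973773989
tips [[0.3, -12.9], [14.2, -12.8], [16.3, -33.9]]
stop [[35.3, 23.8], [66.1, 24.2]]
```

Request:
jog_arm(plan=[0, 0, -0.15, 0, 0, 0, 0, -0.28, 0, 0, 0, 0, -0.28, 0, 0, 0, 0, -0.28, 0, 0])

```text
t: 15.62
tcp_pos: [544.9, -4.4, 82.7]
tool_rot: [0.741, 0.672, -0.001, -0.001]
contact_force: [0.6, 0.3, 0.5]
width: 0.002
gripper_force: 0.0
```

Request:
jog_arm(plan=[0.03, -0.003, -0.03, 0, 0, 0.06, -0.006, -0.06, 0, 0, 0.09, -0.009, -0.09, 0, 0, 0.09, -0.009, -0.09, 0, 0, 0.09, -0.009, -0.09, 0, 0])

```text
t: 16.03
tcp_pos: [554.6, -5.3, 74.3]
tool_rot: [0.741, 0.672, 0.0, 0.0]
contact_force: [-0.4, 0.0, -0.5]
width: -0.0
gripper_force: 0.0
```

Request:
jog_arm(plan=[0.01, -0.001, -0.01, 0, 0, 0.02, -0.002, -0.02, 0, 0, 0.03, -0.003, -0.03, 0, 0, 0.03, -0.003, -0.03, 0, 0])

```text
t: 16.37
tcp_pos: [557.4, -5.6, 71.2]
tool_rot: [0.741, 0.672, 0.0, 0.0]
contact_force: [0.4, -0.6, -1.3]
width: -0.001
gripper_force: 0.0
```

Request:
jog_arm(plan=[0.01, -0.001, -0.01, 0, 0, 0.02, -0.002, -0.02, 0, 0, 0.02, -0.002, -0.02, 0, 0])

```text
t: 16.62
tcp_pos: [559.4, -5.8, 69.1]
tool_rot: [0.741, 0.672, 0.0, 0.0]
contact_force: [0.1, 0.2, -1.0]
width: 0.001
gripper_force: 0.0
```

Request:
jog_arm(plan=[0.01, -0.001, -0.01, 0, 0, 0.015, -0.001, -0.015, 0, 0, 0.015, -0.001, -0.015, 0, 0])

```text
t: 16.87
tcp_pos: [560.5, -5.9, 68.1]
tool_rot: [0.741, 0.672, -0.0, -0.0]
contact_force: [-2.2, 0.5, 2.2]
width: -0.001
gripper_force: 2.0
```

Contact is on the bevel, as computed. I'll build up the push.

Request:
jog_arm(plan=[0.01, -0.001, -0.01, 0, 0, 0.02, -0.002, -0.02, 0, 0, 0.02, -0.002, -0.02, 0, 0, 0.02, -0.002, -0.02, 0, 0])

```text
t: 17.2
tcp_pos: [561.3, -5.9, 67.6]
tool_rot: [0.741, 0.672, -0.001, -0.001]
contact_force: [-9.0, 0.5, 18.1]
width: -0.002
gripper_force: 9.8
```

Request:
jog_arm(plan=[0.01, -0.001, -0.01, 0, 0, 0.02, -0.002, -0.02, 0, 0, 0.02, -0.002, -0.02, 0, 0, 0.02, -0.002, -0.02, 0, 0])

```text
t: 17.53
tcp_pos: [561.7, -5.9, 67.3]
tool_rot: [0.741, 0.672, -0.001, -0.001]
contact_force: [-18.1, 2.1, 33.7]
width: 0.001
gripper_force: 18.4
```

Request:
jog_arm(plan=[0.005, 0, 0.003, 0, 0, 0.01, -0.001, 0.005, 0, 0, 0.015, -0.001, 0.008, 0, 0, 0.015, -0.001, 0.008, 0, 0])

```text
t: 17.87
tcp_pos: [561.8, -5.9, 67.3]
tool_rot: [0.741, 0.672, -0.002, -0.002]
contact_force: [-19.9, 0.6, 32.3]
width: -0.001
gripper_force: 18.4
```

```bash
python3 - <<'E'
from rig import vision,get_obs
from h import *
import pickle
o=get_obs();print(o['tcp_pos'],o['contact_force'],o['wrist_torque'])
f=vision.grab_frame('wrist');pickle.dump(f,open('w6.pkl','wb'))
a=cv2.resize(f['pixels'][70:330,200:440,::-1],(554,600),interpolation=cv2.INTER_CUBIC)
cv2.imwrite('pics/w6.png',a)
E
```

```text
[561.8166214   -5.88008141  67.32747031] [-19.92184294   0.61136563  32.27572961] [ 0.20693924  4.07541745 -0.02126153]
```

View pics/w6.png

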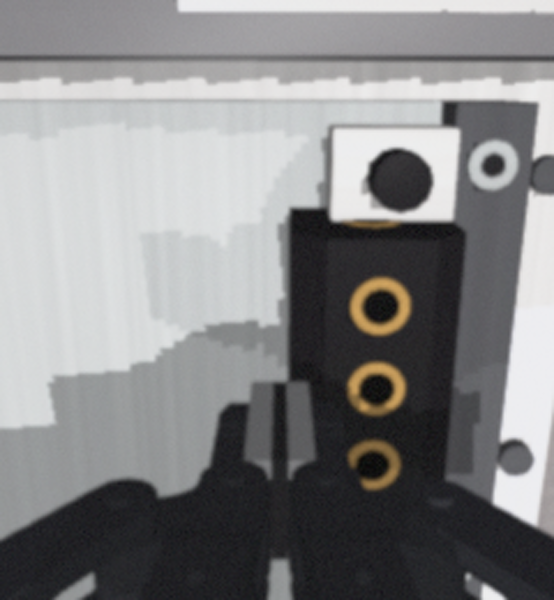

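Fingers are on the near bevel, the block is on the stop, and its ports are at crop (380,306), (377,388) and (374,464). I'll check the position and that it is steady.

```bash
python3 - <<'E'
from h import *
import pickle
f=pickle.load(open('w6.pkl','rb'))
J=np.array([541.4,16.7]);A=-.0991
tj=lambda p:(R(A).T@(p[:,:2]-J).T).T.round(1).tolist()
c=lambda q:(np.array(q,float)+.5)/[554/240,600/260]-.5+[200,70]
p=ray(f,c([(380,306),(377,388),(374,464)]),62);v=p[0]-p[2];print('ports',tj(p),np.linalg.norm(v),np.arctan2(-v[0],v[1]))
print('stop',tj(ray(f,c([(329,220),(455,220)]),42)))
E
```

```text
ports [[45.1, 8.8], [45.4, -11.1], [45.6, -31.1]] 39.9878315192311 -0.08689666519620146
stop [[34.8, 24.2], [65.4, 24.3]]
```

Request:
jog_arm(plan=[0, 0, 0, 0, 0, 0, 0, 0, 0, 0, 0, 0, 0, 0, 0, 0, 0, 0, 0, 0, 0, 0, 0, 0, 0, 0, 0, 0, 0, 0])

```text
t: 18.42
tcp_pos: [561.8, -5.9, 67.3]
tool_rot: [0.741, 0.672, -0.002, -0.002]
contact_force: [-19.7, 1.0, 34.0]
width: -0.007
gripper_force: 18.3
```

```bash
python3 -c "
from rig import hand_in;print(hand_in())"
```

```text
the job is handed in; nothing more can be done
None
```

I handed the job in with the cover fully home and the manifold seated ports-up in the corner of fence and stop, held by a steady diagonal push on its bevel (about 20 N towards the fence, 34 N down); the hand-in returned no verdict, and the bystanders' positions were not re-measured.

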